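# Load the capsule press

## Task

Take the plain metal coffee capsule from the top tray, stand it upright in the round cradle of the capsule press and let go, then swing the hinged clamp over and press its bar down until the capsule is driven fully home: you feel the steady drag turn into a firm stop. Hold it firmly against the stop for about a second without forcing it, then let go with the clamp left closed on the capsule. Leave the toys and the mug where they are.

Things in the scene. Friction and masses are not known exactly. Their poses are not given: they have to be found in the camera images.
- capsule_center (a point): centre (half-way up) of the capsule: a plain aluminium cylinder with a thin dark band, 36 mm diameter, 60 mm tall, about 120 g, its foot chamfered 2.5 mm; z is its axis, up. It stands on the top tray, on either half of it. The other loose thing there is a bell with a ball on top, 48 mm wide and 49 mm tall.
- top_floor (a point): middle of the floor of the top one of three stepped clear trays (fixed to the counter). The floor is 112 mm along x and 262 mm along y inside, with walls 22 mm higher than the floor. The lower trays step out towards -x.
- cradle (a point): centre of the mouth of the press's round cradle, a bore 38 mm in diameter in an 80 x 80 mm grey block whose top, flush with the mouth, is 50 mm above the counter. z is the bore's axis, up; x points from the cradle to the hinge. A capsule put in stops on a stiff ejector, its foot 20 mm below the mouth, its top 40 mm above it.
- hinge (a point): middle of the clamp's hinge line, fixed on the press 60 mm beyond the cradle's axis and 41 mm above its mouth, same axes as the cradle's; the hinge line is y. Two steel posts (y = 30 mm either side, up to 9 mm above the hinge line) carry it.
- clamp (a joint): angle of the clamp, rad: 0 level over the cradle (only when it is empty), pi/2 straight up, 2.1 swung fully back. A steel yoke: two side arms 86 mm apart reach 130 mm from the hinge to the bar. It stays where it is left; moving the free bar takes 1 to 4 N. The presser meets a freshly placed capsule at about 0.31; it is home somewhere between 0.08 and 0.25.
- bar (a point): middle of the clamp's black round cross bar, 14 mm diameter, 79 mm free length between the side arms, parallel to the hinge line (its y) and 130 mm from it. Pushed down here, the capsule slides at 2 to 4 N; at the stop the force climbs steeply within 1 to 3 mm: 8 N is a light seat, 10 to 13 N is good, above about 19 N the capsule is crushed.
- presser (a point): lowest point, when the clamp lies level, of the round steel presser (ball end of 10 mm radius) under the yoke's cross plate, 60 mm from the hinge line. It presses on the middle of the capsule's top.
- bell: silver aluminium bell, 48 mm diameter, 49 mm tall, on the top tray; origin in its underside. To be left alone.
- frog: green plastic frog clicker, 34 x 30 x 25 mm, on the middle tray's front strip; origin in its underside. To be left alone.
- top: red plastic spinning top, 40 mm diameter, 36 mm tall, standing point up on the bottom tray's front strip; origin in its underside. To be left alone.
- mug: white lidded ceramic mug, 82 mm diameter, 112 mm tall with its lid knob, handle at its +y, on the counter beside the press; origin in its underside. To be left alone.
- press: the whole capsule press, fixed; origin under the cradle's axis on the counter, axes as the cradle's. Driven by the clamp, a placed capsule slides another 5 to 14 mm against a steady drag of about 6 N, then meets a firm stop inside the cradle. How deep the stop lies differs every time and cannot be seen. The drag keeps the capsule at the depth reached.

How it is judged:
By the outcome, as a careful person would: the job done as asked, in the order asked, and still so for the second after the job is handed in, with the robot touching nothing.
It also fails if it takes over 72 s, if anything falls off the work surface, if the arm or the gripper's body presses on something with over 40 N, if the wrist force passes 120 N, or if a joint passes its speed limit or range.

## Robot

A 7-joint arm with a two-finger parallel gripper is mounted at the origin on the work surface. World frame = base frame: x ahead of the robot, y to its left, z up, the work surface at z = 0. Lengths are in mm, angles in rad, forces in N, time in s.
With the tool pointing down it reaches from about 350 to 900 mm from the base axis. Payload 7.2 kg.
Tool frame: the origin (TCP) lies between the finger pads; the fingertips stand bot.tip_reach ahead of it and the grasp point (between the pads) lies 11 mm behind it (bot.tip_reach is the distance from the TCP to the fingertips, in mm); z points along the fingers, y is the line along which they close (so a half turn about z gives the same grasp; the last joint's range is limited). The gripper opens to 85 mm and grips with 20 to 120 N. Pads are 22 mm wide; open, the fingers measure 114 mm over their backs; the gripper's body (76 mm by 85 mm) begins 54 mm behind the grasp point. The pads swing forward as they close: fully open they stand 13 mm farther back than shut.
Start: joints at [1.17, 0.411, -0.013, 1.596, 0.006, 1.134, -0.082], TCP at [204.17, -590.714, 239.297] pointing down, gripper open.
Joint ranges: [-2.95, 2.95], [-0.29, 1.99], [-1.47, 1.44], [0.14, 2.54], [-1.03, 4.17], [0.13, 1.85], [-2.86, 2.86]. Speed limits (rad/s): [2.39, 2.39, 3.01, 3.01, 3.14, 3.14, 3.14].

## Interface

Orientations are given as a rotation vector (axis times angle).
In Python, from workcell import bot gives the robot as it stands.
- The arm moves only by the shell command python3 -m pendant 'ROWS'. ROWS is JSON, a list of rows, each a list of 3 entries, a list of its own where there are three numbers: the closure, from 0 (fully open) to 1 (shut), then the shift along the tool's x, y, z in m, then the turn about the tool's z in degrees. A call has 1 to 20 rows; each row is the pose to reach, as a shift and turn from the pose commanded when the call began, along the tool's axes at that moment; what a row does not reach only later rows make up. A row lasts 1/12 s, in which the tool goes at most 41.7 mm and 7.16 degrees, less where a joint would pass 70% of its speed; a pose out of reach is approached as far as the arm can. A call with a gripper value outside its range is refused whole. The fingers move at their own pace and stop on an object; the grip force is fixed at half the most. Time passes only in rows, so rows that repeat a pose let the fingers close. It gives the time, the measured TCP pose, the force, the opening and the grip force at its end, in the units of the state.
- bot.get_obs(): the state, without advancing time (a new reading comes with each control period).
- bot.camera(name): name is "scene" or "side" or "wrist"; returns a dict with "pixels" (384x512x3 uint8, red, green, blue), "range_z" (384x512 float32, mm along the optical axis (not along the pixel's ray), 0 where there is no reading), "intrinsics" (3x3 intrinsics, pixels), "k1" (the pictures are not rectified: a ray, as slopes to the right and down, at radius r is drawn at 1 + k1 r^2 times it, then the intrinsics apply), "eye" and "orientation" of the camera in the world. Camera axes: x right, y down, z forward; pixel columns grow to the right and rows downward; lengths in mm; the calibration is good to about 2 mm. A picture is of the moment at which its call begins.
- bot.finish_job(): hands the job in; it is judged then, once.
The state is a dict: "time": time; "joint_pos": joint angles; "joint_vel": joint speeds; "joint_torque": joint torques, N m; "tool_pos": TCP position; "orientation": TCP orientation; "ft_force": force on the tool from outside, world axes, zero at the start; "wrist_torque": the same for the moment, N m; "opening": opening from 0.0 (shut) to 1.0 (fully open); "grip_force": force on a finger pad.
Only numpy, scipy, OpenCV 4.12 (cv2) and the standard library are available. Lean on these libraries where they do the work, as an engineer would, in place of code of your own. Each camera call takes 0.05 s, during which the arm holds its last target. There are 200 camera calls.

## Working session

There is one attempt and no reset: what is moved stays moved. The work goes in short steps, Python scripts to look and compute and a shell command to move; the robot and the scene stay as the last step left them, time stands still between calls to the robot, and variables do not carry over. Pictures are saved under pics/ and viewed, at most 11 in all, crops included, and the job is handed in when it is done.

```bash
mkdir -p pics; cat > h.py <<'E'
import numpy as np, cv2
from scipy.spatial.transform import Rotation as R
from workcell import bot
def rot(o):
    o=np.array(o,float)
    return o if o.shape==(3,3) else (R.from_rotvec(o).as_matrix() if o.size==3 else R.from_quat(o).as_matrix())
def cloud(c):
    K=np.array(c["intrinsics"],float);k=c["k1"];z=c["range_z"]
    v,u=np.mgrid[0:z.shape[0],0:z.shape[1]]
    p=cv2.undistortPoints(np.stack([u.ravel(),v.ravel()],1).astype(float)[:,None],K,np.array([k,0,0,0.]))[:,0]
    P=np.c_[p,np.ones(len(p))]*z.reshape(-1,1)
    W=P@rot(c["orientation"]).T+np.array(c["eye"])
    W[z.ravel()==0]=np.nan
    return W.reshape(*z.shape,3)
def snap(n,f):
    c=bot.camera(n);np.savez(f"{f}.npz",W=cloud(c),px=c["pixels"],eye=c["eye"])
    cv2.imwrite(f"pics/{f}.png",c["pixels"][...,::-1]);return c
E
python3 - <<'E'
from h import *
for n in("scene","side"):
    c=snap(n,n+"0");print(n,c["eye"],c["orientation"],c["k1"])
a=[cv2.imread(f"pics/{n}0.png") for n in("scene","side")]
o=bot.get_obs();print(o["tool_pos"],o["orientation"],rot(o["orientation"]).round(2),bot.tip_reach,o["ft_force"])
E
```

```text
scene [1140.0848541  -207.18500516  600.76475655] [-1.92222515 -1.38294279  0.65827836] -0.1227060030258462
side [ 523.10124507 -761.19547954  606.18091233] [-2.15136973  0.10237891 -0.03236285] -0.08129173393514233
[ 203.99889429 -590.29082041  238.52018451] [-3.09674361e+00 -5.20211728e-01  5.46539300e-04] [[ 0.95  0.33 -0.  ]
 [ 0.33 -0.95  0.  ]
 [-0.   -0.   -1.  ]] 8.0 [ 0.63093972  0.70689788 -0.1986103 ]
```

View pics/scene0.png

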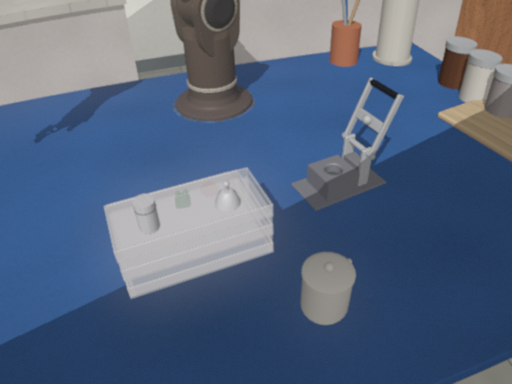

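View pics/side0.png

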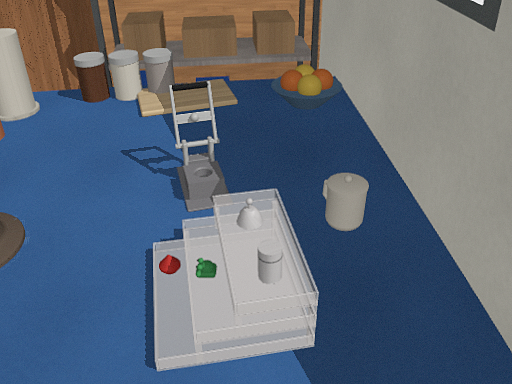

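The scene view shows the capsule at about (147,212), the bell at (228,196), the press bore at (334,168) and the black bar at (384,88). In the side view they are at (270,262), (250,217), (203,173) and (190,87). Next I'll turn these into positions.

```bash
python3 - <<'E'
from h import *
S=np.load("scene0.npz");D=np.load("side0.npz")
def reg(n,d,u0,u1,v0,v1):
    W=d["W"][v0:v1,u0:u1].reshape(-1,3);print(n);return W[~np.isnan(W[:,0])]
for n,d,b in(("cap scene",S,(134,160,194,236)),("cap side",D,(255,286,238,286)),("bell",D,(236,264,196,230))):
    W=reg(n,d,*b)
    h=np.percentile(W[:,2],98);T=W[W[:,2]>h-3];print(len(T),h,T.mean(0).round(1),T.min(0).round(1),T.max(0).round(1))
for n,d,pts in(("scene",S,[(334,168),(318,172),(334,158),(345,175),(384,88),(374,82),(394,94),(145,201),(366,119),(150,180),(190,215)]),("side",D,[(203,173),(190,185),(215,188),(190,165),(190,87),(174,90),(206,86),(268,247),(194,117),(240,285),(245,240)])):
    for u,v in pts: print(n,u,v,d["W"][v,u].round(0))
for n,d in(("scene",S),("side",D)):
    W=d["W"];P=d["px"].astype(int)
    # block top plane
    m=(abs(W[...,2]-50)<5)&(W[...,0]>300)&(np.ptp(P,axis=2)<25)
    v,u=np.nonzero(m);print(n,"z50",m.sum(),W[m].min(0),W[m].max(0),W[m].mean(0))
    m=(P.max(2)<45)&(W[...,2]>120)&(W[...,2]<300)
    m[:70]=0; m[110:]=0
    if n=="scene": m[:,:350]=0;m[:,410:]=0
    else: m[:,:165]=0;m[:,215:]=0
    print("bar",m.sum(),W[m].min(0),W[m].max(0),np.median(W[m],0))
E
python3 - <<'E'
import cv2
import numpy as np
a=cv2.imread('pics/scene0.png')[70:210,280:410];b=cv2.imread('pics/side0.png')[70:210,140:270]
cv2.imwrite('pics/crop1.png',cv2.resize(np.hstack([a,b]),None,fx=3,fy=3,interpolation=cv2.INTER_CUBIC))
E
```

```text
cap scene
263 157.35587922596147 [ 586.9 -236.6  156.2] [ 568.7 -252.8  154.4] [ 604.8 -219.2  158.3]
cap side
330 156.14095158316715 [ 586.1 -238.5  155.1] [ 568.3 -256.5  153.2] [ 603.6 -219.6  157.3]
bell
30 141.42368320870483 [566.7 -98.2 141.8] [ 561.1 -104.8  138.8] [571.5 -92.3 145. ]
scene 334 168 [465. 168.  38.]
scene 318 172 [482. 121.  51.]
scene 334 158 [446. 175.  50.]
scene 345 175 [512. 169.  52.]
scene 384 88 [468. 260. 217.]
scene 374 82 [435. 256. 216.]
scene 394 94 [496. 267. 216.]
scene 145 201 [ 586. -234.  155.]
scene 366 119 [476. 224. 156.]
scene 150 180 [ 322. -224.   -0.]
scene 190 215 [ 576. -166.   95.]
side 203 173 [482. 174.  35.]
side 190 185 [455. 114.  43.]
side 215 188 [508. 120.  28.]
side 190 165 [453. 190.  49.]
side 190 87 [466. 260. 210.]
side 174 90 [430. 258. 206.]
side 206 86 [501. 267. 208.]
side 268 247 [ 584. -237.  155.]
side 194 117 [471. 222. 154.]
side 240 285 [ 541. -250.   96.]
side 245 240 [ 556. -146.   95.]
scene z50 2666 [ 306.95686808 -296.9578807    45.00575815] [808.14246068 750.41332123  54.98727469] [573.44956341 -15.81467308  50.20664918]
bar 127 [425.42851266 253.48782101 208.77562806] [499.23525911 269.35971154 217.85743426] [463.15327355 261.25783187 214.16594449]
side z50 5981 [ 300.75850274 -315.21017301   45.00836738] [1256.33289641 1844.96238867   54.99838515] [578.37250939 -56.60742806  49.60664275]
bar 179 [426.0131387  250.50924758 204.7441717 ] [501.73438883 270.60364744 218.27285389] [463.59599343 261.33059431 212.56153778]
```

View pics/crop1.png

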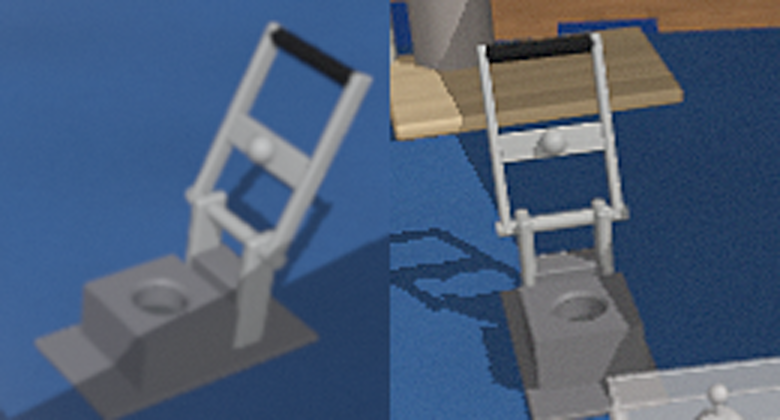

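The crop shows the bore mouth centred at scene (333.3,169.3) and side (203.3,172.3). The clamp stands tilted back past vertical. I'll intersect those rays with z=50 and fit the bar direction.

```bash
cat >> h.py <<'E'
def ray(c,u,v,z):
    p=cv2.undistortPoints(np.array([[[u,v]]],float),np.array(c["intrinsics"],float),np.array([c["k1"],0,0,0.]))[0,0]
    d=rot(c["orientation"])@np.r_[p,1];e=np.array(c["eye"]);return e+d*(z-e[2])/d[2]
E
python3 - <<'E'
from h import *
for n,uv in(("scene",(333.3,169.3)),("side",(203.3,172.3))):
    c=bot.camera(n);print(n,"bore",ray(c,*uv,50).round(1))
    W=cloud(c);P=c["pixels"].astype(int)
    b=(slice(70,110),slice(350,410)) if n=="scene" else (slice(70,110),slice(165,215))
    w=W[b].reshape(-1,3);p=P[b].reshape(-1,3);m=(p.max(1)<50)&(w[:,2]>190)&(w[:,2]<230);B=w[m]
    d=np.linalg.svd(B-B.mean(0))[2][0];d*=np.sign(d[0]);t=(B-B.mean(0))@d;print("bar",B.mean(0).round(1),B.mean(0)+d*(t.min()+t.max())/2,d.round(3),np.ptp(t),m.sum())
    w=W.reshape(-1,3);m=(abs(w[:,2]-50)<3)&(abs(w[:,0]-470)<80)&(abs(w[:,1]-165)<80);T=w[m]
    r=cv2.minAreaRect(T[:,:2].astype(np.float32));print("block",m.sum(),r)
E
```

```text
scene bore [483.4 156.1  50. ]
bar [464.5 261.7 214. ] [462.04888798 261.27035685 213.99768601] [0.988 0.154 0.02 ] 75.2896254489437 135
block 803 ((478.7779235839844, 170.44580078125), (82.71539306640625, 111.66181945800781), 9.491310119628906)
side bore [484.1 152.5  50. ]
bar [463.6 261.  212.1] [464.76858537 261.24822898 212.04824254] [ 0.986  0.167 -0.009] 78.96203023218457 186
block 629 ((481.1993408203125, 166.43508911132812), (78.24803924560547, 108.29393005371094), 9.91769790649414)
```

```bash
cat >> h.py <<'E'
def go(t,yaw=None):
    o=bot.get_obs();M=rot(o["orientation"]);s=M.T@(np.array(t)-np.array(o["tool_pos"]))/1000
    tr=None
    if yaw is not None:
        cur=np.degrees(np.arctan2(M[1,1],M[0,1]));tr=-((yaw-cur+180)%360-180)
    print("shift m",s.round(4),"turn",tr,"tilt z",M[:,2].round(4),"f",np.round(o["ft_force"],1))
E
python3 -c "
from h import *
go([586.5,-237.5,215],9.3)"
```

```text
shift m [ 0.4768 -0.2086  0.0239] turn -80.22676864317486 tilt z [-4.e-04  9.e-04 -1.e+00] f [ 0.3 -0.1  0.4]
```

```bash
python3 -m pendant '[[0,[0.477,-0.209,0.024],-80],[0,[0.477,-0.209,0.024],-80],[0,[0.477,-0.209,0.024],-80],[0,[0.477,-0.209,0.024],-80],[0,[0.477,-0.209,0.024],-80],[0,[0.477,-0.209,0.024],-80],[0,[0.477,-0.209,0.024],-80],[0,[0.477,-0.209,0.024],-80],[0,[0.477,-0.209,0.024],-80],[0,[0.477,-0.209,0.024],-80],[0,[0.477,-0.209,0.024],-80],[0,[0.477,-0.209,0.024],-80],[0,[0.477,-0.209,0.024],-80],[0,[0.477,-0.209,0.024],-80],[0,[0.477,-0.209,0.024],-80],[0,[0.477,-0.209,0.024],-80],[0,[0.477,-0.209,0.024],-80]]'
python3 - <<'E'
from h import *
c=snap("wrist","w1");W=cloud(c).reshape(-1,3);print(c["eye"])
m=(abs(W[:,0]-586)<30)&(abs(W[:,1]+237)<30)&(W[:,2]>145)&(W[:,2]<165);T=W[m];print(m.sum(),T.mean(0) if m.any() else 0,T.min(0),T.max(0))
print(bot.get_obs()["joint_pos"]);go([586.5,-237.5,131],9.3)
E
```

```text
time: 1.62
tool_pos: [585.6, -239.2, 215.2]
orientation: [2.042, 2.388, -0.002]
ft_force: [0.1, -1.2, 1.4]
opening: 1.003
grip_force: 0.0
[ 573.5409582  -161.46307278  349.34806806]
2010 [ 585.04947443 -236.41995666  155.20278149] [ 567.41627326 -255.76688057  145.10741556] [ 603.19796623 -220.03590041  157.63057906]
[ 0.62012684  0.48365442 -0.43957928  1.581965    0.2222103   1.12595545
  0.28424323]
shift m [0.0016 0.0012 0.0843] turn -0.3848471608502564 tilt z [-5.e-04 -1.e-03 -1.e+00] f [ 0.2 -0.7 -0.5]
```

View pics/w1.png

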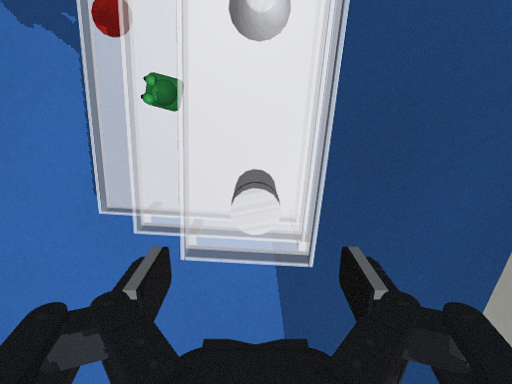

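The wrist view shows the capsule top at (256,212). It lies between the open fingers' lines with free space on both sides, so I'll descend and grip.

```bash
python3 -m pendant '[[0,[0.001,0.001,0.035],0],[0,[0.001,0.001,0.065],0],[0,[0.001,0.001,0.084],0],[0,[0.001,0.001,0.084],0],[0,[0.001,0.001,0.084],0],[0.6,[0.001,0.001,0.084],0],[1,[0.001,0.001,0.084],0],[1,[0.001,0.001,0.084],0],[1,[0.001,0.001,0.084],0],[1,[0.001,0.001,0.084],0],[1,[0.001,0.001,0.084],0],[1,[0.001,0.001,0.084],0],[1,[0.001,0.001,0.084],0]]'
python3 -c "
from h import *
go([488,120,215],9.3)"
```

```text
time: 2.75
tool_pos: [588.1, -236.5, 132.8]
orientation: [2.038, 2.389, 0.001]
ft_force: [-0.7, -0.1, 5.8]
opening: 0.404
grip_force: 59.3
shift m [ 0.3677 -0.0426 -0.0828] turn -0.23720523095624912 tilt z [ 0.0017 -0.001  -1.    ] f [-0.7 -0.1  5.8]
```

```bash
python3 -m pendant '[[1,[0,0,-0.035],0],[1,[0,0,-0.07],0],[1,[0.03,0,-0.085],0],[1,[0.368,-0.043,-0.085],0],[1,[0.368,-0.043,-0.085],0],[1,[0.368,-0.043,-0.085],0],[1,[0.368,-0.043,-0.085],0],[1,[0.368,-0.043,-0.085],0],[1,[0.368,-0.043,-0.085],0],[1,[0.368,-0.043,-0.085],0],[1,[0.368,-0.043,-0.085],0],[1,[0.368,-0.043,-0.085],0],[1,[0.368,-0.043,-0.085],0],[1,[0.368,-0.043,-0.085],0],[1,[0.368,-0.043,-0.085],0]]'
python3 - <<'E'
from h import *
import pickle
for n in("wrist","side"):
    c=snap(n,n[0]+"2");pickle.dump(c,open(n+"2.pkl","wb"))
a=cv2.imread("pics/w2.png");b=cv2.imread("pics/s2.png")[60:260,100:320]
cv2.imwrite("pics/m2.png",np.vstack([np.hstack([a[:,:400],np.zeros((384,400,3),np.uint8)])])if 0 else cv2.resize(np.hstack([cv2.resize(a,(640,480)),cv2.resize(b,(528,480))]),(800,329)))
go([484,154,110],9.3);print(bot.get_obs()["joint_pos"])
E
```

```text
time: 4.0
tool_pos: [487.6, 119.1, 216.3]
orientation: [2.04, 2.388, -0.001]
ft_force: [-0.7, -0.9, -0.6]
opening: 0.404
grip_force: 60.0
shift m [0.0354 0.002  0.1062] turn -0.38195982249612825 tilt z [-1.e-04 -6.e-04 -1.e+00] f [ 0.2 -0.9 -1.4]
[ 0.17287529  0.28566208 -0.60871787  1.8866929   0.19001392  1.0268801
 -0.36018933]
```

View pics/m2.png

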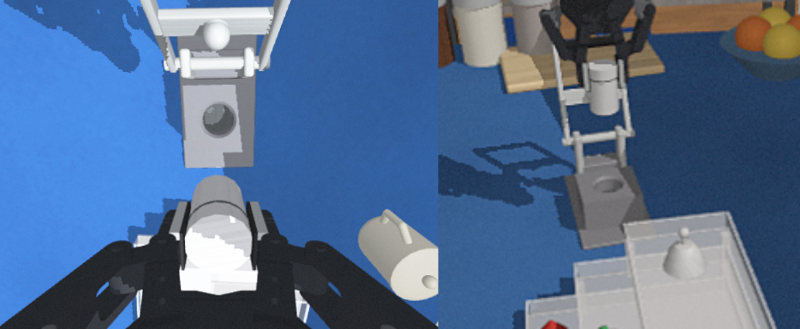

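The wrist view shows the capsule upright in the grip, with the bore clear at full-image pixel (256,139). I'll refine the bore centre from this near view, and find the capsule's axis relative to the TCP.

```bash
python3 - <<'E'
from h import *
import pickle
c=pickle.load(open("wrist2.pkl","rb"));W=cloud(c);P=c["pixels"]
print("eye",c["eye"],"bore by eye",ray(c,256,139,50).round(1))
z=W[100:180,220:295,2];m=(z<46)&(z>15)
n,l,s,ce=cv2.connectedComponentsWithStats(m.astype(np.uint8));print([(list(s[i]),ce[i]+[220,100]) for i in range(1,n) if s[i][4]>30])
w=W.reshape(-1,3);k=(abs(w[:,2]-50)<4)&(abs(w[:,0]-484)<60)&(abs(w[:,1]-154)<60)
r=cv2.minAreaRect(w[k][:,:2].astype(np.float32));print("block",k.sum(),r,np.median(w[k][:,2]))
# capsule held
k=(abs(w[:,0]-487)<25)&(abs(w[:,1]-119)<25)&(w[:,2]<240)&(w[:,2]>150);T=w[k]
for a,b in((165,175),(175,185),(185,195),(195,205),(205,225),(225,250)):
    q=T[(T[:,2]>a)&(T[:,2]<b)]
    if len(q)>5: print(a,len(q),q.min(0).round(1),q.max(0).round(1))
cv2.imwrite("pics/c2.png",cv2.resize(P[90:190,200:320,::-1],None,fx=5,fy=5,interpolation=cv2.INTER_CUBIC))
c=pickle.load(open("side2.pkl","rb"));w=cloud(c).reshape(-1,3)
k=(abs(w[:,0]-487)<25)&(abs(w[:,1]-119)<25)&(w[:,2]<246)&(w[:,2]>150);T=w[k];print("side z",np.percentile(T[:,2],[1,99]))
for a,b in((180,190),(190,200),(200,210),(235,248)):
    q=T[(T[:,2]>a)&(T[:,2]<b)]
    if len(q)>5: print(a,len(q),q.min(0).round(1),q.max(0).round(1))
E
```

```text
eye [475.23947355 196.74569901 350.48351606] bore by eye [482.7 157.1  50. ]
[([np.int32(16), np.int32(21), np.int32(38), np.int32(37), np.int32(1025)], array([254.22731707, 139.40097561]))]
block 5195 ((479.8360595703125, 162.2310333251953), (80.30366516113281, 93.29364013671875), 10.123536109924316) 49.67805843729673
175 78 [468.7 118.9 181.8] [501.1 135.6 184.9]
185 320 [469.  119.2 185.1] [502.1 136.  195. ]
195 385 [469.1 119.3 195. ] [502.3 135.9 205. ]
205 1323 [462.2 120.9 205.1] [511.8 136.4 225. ]
225 5440 [462.2 100.1 225. ] [512.  136.9 240. ]
side z [181.25077799 244.56646477]
180 69 [472.8  97.2 180.2] [507.2 121.6 189.9]
190 81 [471.5  98.1 190.1] [505.9 119.2 199.9]
200 84 [467.1  97.1 200. ] [506.6 116.1 209.9]
235 181 [462.1  97.6 235.1] [510.9 135.1 245.7]
```

View pics/c2.png

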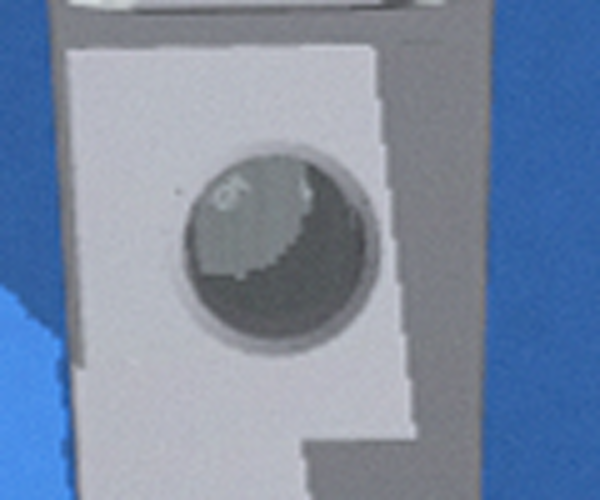

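Bore centre: (483.6,156) from fusing the views, with the capsule's axis about 0.8 mm short of the TCP in y. I'll move above the bore, then down in steps watching the force.

```bash
python3 -c "
from h import *
go([483.6,156.8,92],9.5)"
```

```text
shift m [0.0383 0.002  0.1242] turn -0.5819598224961169 tilt z [-1.e-04 -6.e-04 -1.e+00] f [ 0.2 -0.9 -1.4]
```

```bash
python3 -m pendant '[[1,[0.02,0.001,0.01],-0.5],[1,[0.038,0.002,0.035],-0.5],[1,[0.038,0.002,0.07],-0.5],[1,[0.038,0.002,0.1],-0.5],[1,[0.038,0.002,0.124],-0.5],[1,[0.038,0.002,0.124],-0.5],[1,[0.038,0.002,0.124],-0.5],[1,[0.038,0.002,0.124],-0.5]]'
python3 -c "
from h import *
go([483.6,156.8,92],9.5)
for n in('wrist','side'): snap(n,n[0]+'3')
a=cv2.resize(cv2.imread('pics/w3.png'),(400,300));b=cv2.resize(cv2.imread('pics/s3.png')[80:230,130:330],(400,300))
cv2.imwrite('pics/m3.png',np.hstack([a,b]))
"
```

```text
time: 4.77
tool_pos: [484.1, 158.1, 93.5]
orientation: [2.029, 2.397, 0.002]
ft_force: [-0.1, 0.5, 0.4]
opening: 0.405
grip_force: 60.0
shift m [-0.0012 -0.0007  0.0015] turn 0.0018858408108428648 tilt z [ 1.3e-03  5.0e-04 -1.0e+00] f [-0.1  0.5  0.4]
```

```bash
python3 -m pendant '[[1,[0,0,0.003],0],[1,[0,0,0.006],0],[1,[0,0,0.008],0],[1,[0,0,0.008],0]]'; python3 -m pendant '[[1,[0,0,0.002],0],[1,[0,0,0.003],0],[1,[0,0,0.003],0]]'
```

```text
time: 5.2
tool_pos: [482.9, 158.1, 84.1]
orientation: [2.028, 2.399, -0.001]
ft_force: [-0.7, -0.3, -1.3]
opening: 0.402
grip_force: 60.0
time: 5.45
tool_pos: [482.7, 158.1, 81.0]
orientation: [-2.028, -2.399, 0.001]
ft_force: [-0.8, 0.3, -1.4]
opening: 0.402
grip_force: 60.1
```

```bash
python3 -m pendant '[[1,[0,0,0.003],0],[1,[0,0,0.006],0],[1,[0,0,0.009],0],[1,[0,0,0.009],0]]';  python3 -m pendant '[[1,[0,0,0.002],0],[1,[0,0,0.004],0],[1,[0,0,0.004],0]]'
```

```text
time: 5.78
tool_pos: [482.7, 158.0, 71.5]
orientation: [-2.028, -2.399, 0.001]
ft_force: [-1.2, -1.7, -2.3]
opening: 0.401
grip_force: 60.0
time: 6.03
tool_pos: [482.7, 158.0, 67.8]
orientation: [-2.028, -2.399, 0.001]
ft_force: [-1.9, -2.4, -1.3]
opening: 0.401
grip_force: 60.1
```

```bash
python3 -m pendant '[[1,[0,0,0.001],0],[1,[0,0,0.0015],0],[1,[0,0,0.0015],0]]'; python3 -m pendant '[[0.9,[0,0,0],0],[0,[0,0,0],0],[0,[0,0,0],0],[0,[0,0,0],0],[0,[0,0,0],0],[0,[0,0,0],0],[0,[0,0,0],0],[0,[0,0,0],0]]';  python3 -m pendant '[[0,[0,0,-0.02],0],[0,[0,0,-0.05],0],[0,[-0.02,0,-0.09],0],[0,[-0.06,0,-0.12],0],[0,[-0.1,0,-0.14],0],[0,[-0.1,0,-0.14],0],[0,[-0.1,0,-0.14],0]]'
python3 - <<'E'
from h import *
for n in("wrist","side"): snap(n,n[0]+"4")
a=cv2.resize(cv2.imread('pics/w4.png'),(400,300));b=cv2.resize(cv2.imread('pics/s4.png')[60:210,130:330],(400,300))
cv2.imwrite('pics/m4.png',np.hstack([a,b]))
for f in("w4","s4"):
    w=np.load(f+".npz")["W"].reshape(-1,3);T=w[(np.hypot(w[:,0]-483,w[:,1]-157)<25)&(w[:,2]>60)&(w[:,2]<115)]
    if len(T):
        h=np.percentile(T[:,2],97);q=T[T[:,2]>h-4];print(len(T),h,q.min(0),q.max(0))
E
```

```text
time: 6.28
tool_pos: [482.7, 158.0, 66.7]
orientation: [-2.028, -2.399, 0.001]
ft_force: [-4.1, -2.2, 1.6]
opening: 0.404
grip_force: 60.5
time: 6.95
tool_pos: [483.2, 158.4, 66.8]
orientation: [2.028, 2.399, 0.0]
ft_force: [-0.5, -0.1, -0.3]
opening: 1.002
grip_force: 0.0
time: 7.53
tool_pos: [501.5, 55.6, 208.8]
orientation: [2.033, 2.39, 0.002]
ft_force: [0.8, 0.1, -0.8]
opening: 0.997
grip_force: 0.0
1727 90.99973535423175 [463.42801575 138.50683253  87.15407219] [498.89882644 174.28658494  92.29195441]
271 90.68083196199082 [466.66954933 138.80287949  87.00278811] [499.37567976 175.33070737  91.90552498]
```

View pics/m4.png

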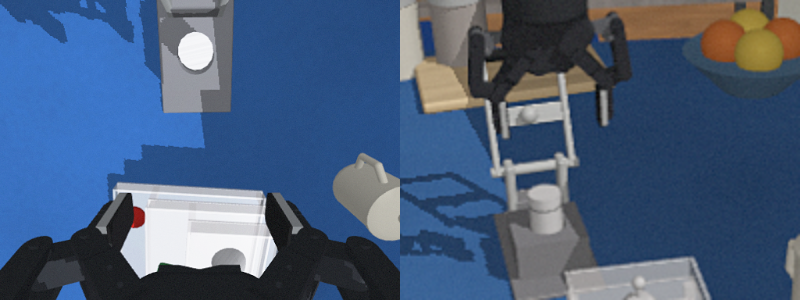

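The capsule stands upright in the cradle with its top at z≈90.7 mm, as expected. Next I'll hook the closed fingers behind the bar and pull it over. The waypoints come from the refined press frame.

```bash
cat >> h.py <<'E'
C=np.array([482.8,157.4,50.]);X=np.array([-.165,.986,0]);H=C+60*X+[0,0,41]
def bar(th,dx=0,dz=0): return H+X*(-130*np.cos(th)+dx)+np.array([0,0,130*np.sin(th)+dz])
E
python3 - <<'E'
from h import *
print("up");go(bar(1.96,28,50),9.5)
print("down");go(bar(1.96,28,-10),9.5)
for th in(1.96,1.8,1.6,1.4,1.2,1.0): print(th,((bar(th,0,0)-bar(1.96))@X).round(1),(bar(th)-bar(1.96))[2].round(1))
E
```

```text
up
shift m [ 0.2366 -0.0005 -0.0544] turn -0.01252092602331345 tilt z [ 5.e-04  2.e-04 -1.e+00] f [-0.1  0.1 -0.2]
down
shift m [ 0.2366 -0.0005  0.0056] turn -0.01252092602331345 tilt z [ 5.e-04  2.e-04 -1.e+00] f [-0.1  0.1 -0.2]
1.96 0.0 0.0
1.8 -19.8 6.3
1.6 -45.5 9.7
1.4 -71.4 7.8
1.2 -96.4 0.9
1.0 -119.5 -10.9
```

```bash
python3 -m pendant '[[1,[0,0,-0.035],0],[1,[0.02,0,-0.06],0],[1,[0.055,0,-0.065],0],[1,[0.09,0,-0.065],0],[1,[0.13,0,-0.065],0],[1,[0.17,0,-0.065],0],[1,[0.2,0,-0.065],0],[1,[0.225,0,-0.065],0],[1,[0.237,0,-0.065],0],[1,[0.237,0,-0.065],0],[1,[0.237,0,-0.065],0]]'
python3 - <<'E'
from h import *
for n in("wrist","side","scene"): snap(n,n[:2]+"5")
a=cv2.resize(cv2.imread('pics/wi5.png'),(400,300));b=cv2.resize(cv2.imread('pics/sc5.png')[30:180,270:470],(400,300))
cv2.imwrite('pics/m5.png',np.hstack([a,b]))
go(bar(1.96,28,-10),9.5)
E
```

```text
time: 8.55
tool_pos: [459.4, 293.9, 270.9]
orientation: [-2.025, -2.401, 0.002]
ft_force: [0.4, -1.3, -0.2]
opening: -0.004
grip_force: 0.0[ WARN:0@1.431] global loadsave.cpp:275 findDecoder imread_('pics/wi5.png'): can't open/read file: check file path/integrity
Traceback (most recent call last):
cv2.error: OpenCV(4.12.0) /io/opencv/modules/imgproc/src/resize.cpp:4208: error: (-215:Assertion failed) !ssize.empty() in function 'resize'
```

```bash
python3 - <<'E'
from h import *
a=cv2.resize(cv2.imread('pics/si5.png')[40:190,100:300],(400,300));b=cv2.resize(cv2.imread('pics/sc5.png')[30:180,270:470],(400,300))
cv2.imwrite('pics/m5.png',np.hstack([a,b]))
go(bar(1.96,28,-10),9.5)
E
```

```text
shift m [ 0.0012 -0.0004  0.0701] turn -0.03931950836403075 tilt z [-3.0e-04 -1.2e-03 -1.0e+00] f [ 0.8 -0.3 -1.1]
```

View pics/m5.png

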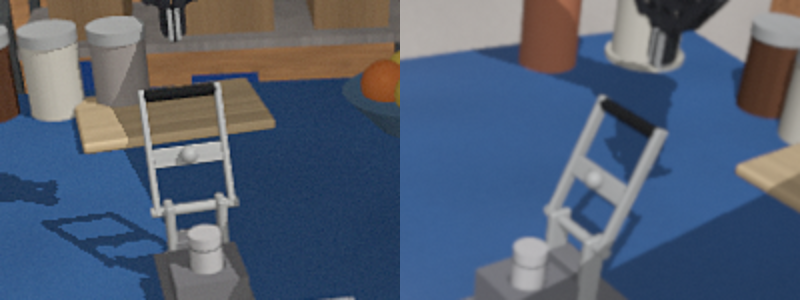

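The closed fingers are above and behind the bar, roughly centred on it. I'll descend behind it.

```bash
python3 -m pendant '[[1,[0.001,0,0.03],0],[1,[0.001,0,0.055],0],[1,[0.001,0,0.07],0],[1,[0.001,0,0.07],0],[1,[0.001,0,0.07],0]]'; python3 -m pendant '[[1,[-0.004,0,0],0],[1,[-0.008,0,0],0],[1,[-0.012,0,-0.001],0],[1,[-0.018,0,-0.002],0],[1,[-0.024,0,-0.004],0],[1,[-0.03,0,-0.006],0],[1,[-0.03,0,-0.006],0]]'
```

```text
time: 9.12
tool_pos: [460.4, 293.1, 201.6]
orientation: [-2.03, -2.397, 0.002]
ft_force: [0.9, 0.3, 0.4]
opening: 0.004
grip_force: 0.0
time: 9.7
tool_pos: [466.0, 263.7, 208.8]
orientation: [2.029, 2.397, 0.002]
ft_force: [1.6, 1.9, 1.3]
opening: 0.0
grip_force: 0.6
```

```bash
python3 -m pendant '[[1,[-0.008,0,-0.001],0],[1,[-0.016,0,-0.002],0],[1,[-0.026,0,-0.003],0],[1,[-0.036,0,-0.002],0],[1,[-0.044,0,-0.002],0],[1,[-0.052,0,-0.001],0],[1,[-0.06,0,0.001],0],[1,[-0.068,0,0.004],0],[1,[-0.076,0,0.006],0],[1,[-0.084,0,0.01],0],[1,[-0.092,0,0.014],0],[1,[-0.1,0,0.018],0],[1,[-0.1,0,0.018],0]]'
python3 - <<'E'
from h import *
for n in("side","scene"): snap(n,n[:2]+"6")
a=cv2.resize(cv2.imread('pics/si6.png')[40:190,100:300],(400,300));b=cv2.resize(cv2.imread('pics/sc6.png')[30:180,270:470],(400,300))
cv2.imwrite('pics/m6.png',np.hstack([a,b]))
o=bot.get_obs();print(((np.array(o["tool_pos"])-H)@X))
for n in("si6","sc6"):
    d=np.load(n+".npz");w=d["W"].reshape(-1,3);p=d["px"].reshape(-1,3)
    q=(w-C);q=np.c_[q@X,q@np.array([-.986,-.165,0]),w[:,2]]
    for s in(1,-1):
        k=(abs(q[:,1]*s-30)<8)&(q[:,2]>130)&(q[:,2]<240)&(q[:,0]>-70)&(q[:,0]<40)&(p.max(1)<60)
        print(n,s,k.sum(),np.median(q[k],0) if k.any() else '')
E
```

```text
time: 10.78
tool_pos: [481.7, 163.7, 188.5]
orientation: [-2.031, -2.397, 0.004]
ft_force: [-1.3, -0.7, 0.1]
opening: 0.0
grip_force: 0.0
-51.9145115990265
si6 1 89 [-14.55648072  28.7089904  205.72492777]
si6 -1 111 [ -7.24526512 -28.93989257 227.99634973]
sc6 1 53 [-13.74970327  28.17321836 206.61133322]
sc6 -1 86 [ -4.07380098 -30.49275444 230.98878371]
```

View pics/m6.png

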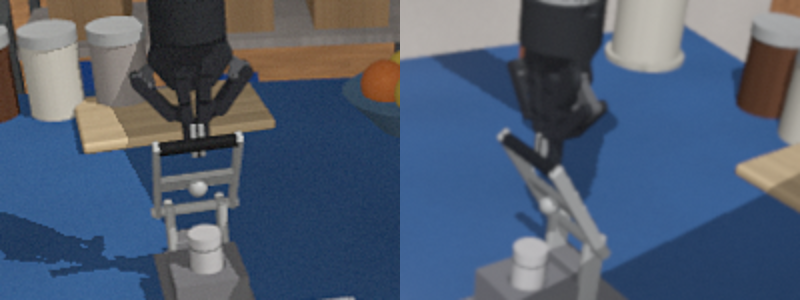

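The bar sits at about θ=1.0 and the fingers are behind it. Next I'll lift, step over onto the top of the bar, and push it down along its arc.

```bash
python3 -m pendant '[[1,[0.003,0,-0.02],0],[1,[0.003,0,-0.04],0],[1,[0,0,-0.045],0],[1,[-0.015,0,-0.045],0],[1,[-0.015,0,-0.04],0],[1,[-0.015,0,-0.035],0],[1,[-0.015,0,-0.035],0]]'; python3 -m pendant '[[1,[-0.003,0,0.006],0],[1,[-0.006,0,0.011],0],[1,[-0.011,0,0.015],0],[1,[-0.016,0,0.019],0],[1,[-0.021,0,0.024],0],[1,[-0.021,0,0.024],0]]'
```

```text
time: 11.47
tool_pos: [483.3, 151.3, 223.1]
orientation: [-2.028, -2.398, 0.003]
ft_force: [-0.4, 0.2, -0.9]
opening: -0.003
grip_force: 0.0
time: 11.97
tool_pos: [488.2, 128.2, 199.9]
orientation: [2.03, 2.396, -0.003]
ft_force: [1.0, -1.4, 0.7]
opening: -0.002
grip_force: 0.3
```

```bash
python3 -m pendant '[[1,[-0.005,0,0.005],0],[1,[-0.009,0,0.01],0],[1,[-0.013,0,0.015],0],[1,[-0.017,0,0.02],0],[1,[-0.02,0,0.026],0],[1,[-0.023,0,0.031],0],[1,[-0.026,0,0.037],0],[1,[-0.029,0,0.042],0],[1,[-0.031,0,0.047],0],[1,[-0.031,0,0.047],0]]'
python3 - <<'E'
from h import *
o=bot.get_obs();q=np.array(o["tool_pos"])-H;print(q@X,q[2],"bar th if touching",np.arcsin((q[2]-15)/130))
for n in("side","scene"): snap(n,n[:2]+"7")
a=cv2.resize(cv2.imread('pics/si7.png')[60:210,100:300],(400,300));b=cv2.resize(cv2.imread('pics/sc7.png')[60:210,250:450],(400,300))
cv2.imwrite('pics/m7.png',np.hstack([a,b]))
E
```

```text
time: 12.8
tool_pos: [492.2, 99.8, 152.5]
orientation: [-2.028, -2.398, 0.002]
ft_force: [-0.8, 0.2, 0.1]
opening: 0.002
grip_force: 0.0
-118.31938548225364 61.456311254848714 bar th if touching 0.3654356808513626
```

View pics/m7.png

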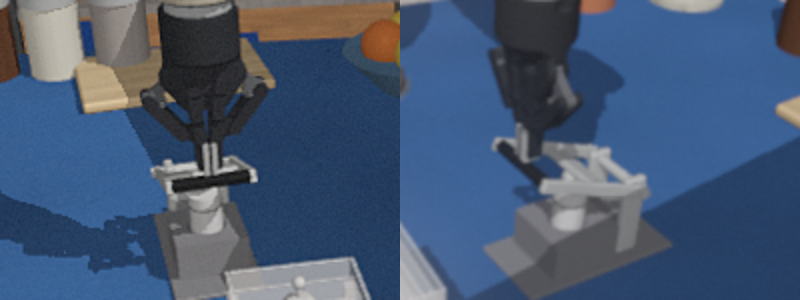

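The clamp is swung over, almost on the capsule, with the fingertips at the bar. I'll check the bar's position against the tips before pushing.

```bash
python3 - <<'E'
from h import *
for n in("si7","sc7"):
    d=np.load(n+".npz");w=d["W"].reshape(-1,3);p=d["px"].reshape(-1,3)
    q=(w-H);q=np.c_[q@X,q@np.array([-.986,-.165,0]),q[:,2]]
    for s in(1,-1):
        k=(abs(q[:,1]*s-27)<7)&(q[:,2]>15)&(q[:,2]<65)&(q[:,0]>-145)&(q[:,0]<-95)&(p.max(1)<60)
        print(n,s,k.sum(),np.percentile(q[k],[10,50,90],axis=0).round(1).tolist() if k.any() else '')
E
```

```text
si7 1 43 [[-129.4, 21.4, 44.1], [-127.6, 26.8, 48.7], [-123.4, 32.6, 52.1]]
si7 -1 42 [[-129.3, -32.6, 42.7], [-128.1, -26.6, 48.4], [-124.1, -21.2, 52.1]]
sc7 1 22 [[-128.1, 22.2, 47.7], [-126.3, 26.9, 50.5], [-123.6, 31.9, 53.7]]
sc7 -1 28 [[-129.6, -31.1, 49.6], [-125.8, -26.4, 52.0], [-121.6, -21.2, 53.4]]
```

```bash
python3 -m pendant '[[1,[-0.002,0,0.002],0],[1,[-0.004,0,0.004],0],[1,[-0.005,0,0.006],0],[1,[-0.005,0,0.006],0]]'; python3 -m pendant '[[1,[-0.0005,0,0.0015],0],[1,[-0.001,0,0.003],0],[1,[-0.001,0,0.003],0]]';python3 -m pendant '[[1,[0,0,0.001],0],[1,[-0.0005,0,0.002],0],[1,[-0.0005,0,0.002],0]]'
```

```text
time: 13.23
tool_pos: [493.7, 94.8, 147.5]
orientation: [-2.029, -2.399, 0.0]
ft_force: [0.5, 0.0, -0.1]
opening: -0.002
grip_force: 0.0
time: 13.48
tool_pos: [493.9, 93.9, 144.7]
orientation: [2.029, 2.399, -0.0]
ft_force: [-0.7, -0.9, 1.1]
opening: 0.001
grip_force: 0.4
time: 13.73
tool_pos: [494.0, 93.3, 142.7]
orientation: [2.028, 2.398, -0.0]
ft_force: [0.0, -2.7, 2.3]
opening: -0.002
grip_force: 1.2
```

Contact is felt at about 2 N. I'll push on in 1 mm moves, with a force check between them that stops the sequence.

```bash
cat > ok.py <<'E'
from workcell import bot
import sys
o=bot.get_obs();print(o["tool_pos"].round(1) if hasattr(o["tool_pos"],"round") else o["tool_pos"],[round(float(x),1) for x in o["ft_force"]])
sys.exit(o["ft_force"][2]>5.5)
E
P="python3 -m pendant"
python3 -m pendant '[[1,[0,0,0.001],0],[1,[0,0,0.001],0]]' >/dev/null && python3 ok.py && python3 -m pendant '[[1,[-0.0005,0,0.001],0],[1,[-0.0005,0,0.001],0]]' >/dev/null && python3 ok.py && python3 -m pendant '[[1,[0,0,0.001],0],[1,[0,0,0.001],0]]' >/dev/null && python3 ok.py && python3 -m pendant '[[1,[-0.0005,0,0.001],0],[1,[-0.0005,0,0.001],0]]' >/dev/null && python3 ok.py && python3 -m pendant '[[1,[0,0,0.001],0],[1,[0,0,0.001],0]]' >/dev/null && python3 ok.py && python3 -m pendant '[[1,[0,0,0.001],0],[1,[0,0,0.001],0]]' >/dev/null && python3 ok.py
```

```text
[494.1  93.2 141.7] [1.1, -3.5, 3.6]False
```

```bash
sed -i 's/sys.exit(\(.*\))$/sys.exit(int(\1))/' ok.py
python3 -m pendant '[[1,[-0.0005,0,0.001],0],[1,[-0.0005,0,0.001],0]]' >/dev/null && python3 ok.py && python3 -m pendant '[[1,[0,0,0.001],0],[1,[0,0,0.001],0]]' >/dev/null && python3 ok.py && python3 -m pendant '[[1,[-0.0005,0,0.001],0],[1,[-0.0005,0,0.001],0]]' >/dev/null && python3 ok.py && python3 -m pendant '[[1,[0,0,0.001],0],[1,[0,0,0.001],0]]' >/dev/null && python3 ok.py && python3 -m pendant '[[1,[0,0,0.001],0],[1,[0,0,0.001],0]]' >/dev/null && python3 ok.py
```

```text
[494.1  93.  140.7] [-0.8, -1.9, 3.4]
[494.2  93.1 139.7] [1.7, -2.4, 2.3]
[494.2  92.8 138.7] [0.1, -2.1, 2.8]
[494.2  92.7 137.7] [1.4, -2.5, 3.3]
[494.2  92.7 136.7] [1.5, -2.3, 3.6]
```

```bash

python3 -m pendant '[[1,[0,0,0.001],0],[1,[0,0,0.001],0]]' >/dev/null && python3 ok.py && python3 -m pendant '[[1,[0,0,0.001],0],[1,[0,0,0.001],0]]' >/dev/null && python3 ok.py && python3 -m pendant '[[1,[-0.0005,0,0.001],0],[1,[-0.0005,0,0.001],0]]' >/dev/null && python3 ok.py && python3 -m pendant '[[1,[0,0,0.001],0],[1,[0,0,0.001],0]]' >/dev/null && python3 ok.py && python3 -m pendant '[[1,[0,0,0.001],0],[1,[0,0,0.001],0]]' >/dev/null && python3 ok.py && python3 -m pendant '[[1,[0,0,0.001],0],[1,[0,0,0.001],0]]' >/dev/null && python3 ok.py && python3 -m pendant '[[1,[0,0,0.001],0],[1,[0,0,0.001],0]]' >/dev/null && python3 ok.py && python3 -m pendant '[[1,[0,0,0.001],0],[1,[0,0,0.001],0]]' >/dev/null && python3 ok.py
```

```text
[494.2  92.7 135.7] [0.3, -3.1, 2.6]
[494.2  92.7 134.7] [0.5, -1.5, 2.2]
[494.2  92.4 133.6] [1.2, -1.3, 2.8]
[494.2  92.2 132.6] [1.4, -0.4, 2.3]
[494.2  92.1 131.6] [1.7, -1.3, 2.8]
[494.2  92.1 130.6] [2.1, -2.2, 2.1]
[494.2  92.2 129.6] [-0.3, -2.3, 2.1]
[494.1  92.2 128.6] [0.6, -2.5, 2.1]
```

```bash

python3 -m pendant '[[1,[0,0,0.001],0],[1,[0,0,0.001],0]]' >/dev/null && python3 ok.py && python3 -m pendant '[[1,[0,0,0.001],0],[1,[0,0,0.001],0]]' >/dev/null && python3 ok.py && python3 -m pendant '[[1,[0,0,0.001],0],[1,[0,0,0.001],0]]' >/dev/null && python3 ok.py && python3 -m pendant '[[1,[0,0,0.001],0],[1,[0,0,0.001],0]]' >/dev/null && python3 ok.py && python3 -m pendant '[[1,[0,0,0.001],0],[1,[0,0,0.001],0]]' >/dev/null && python3 ok.py && python3 -m pendant '[[1,[0,0,0.001],0],[1,[0,0,0.001],0]]' >/dev/null && python3 ok.py && python3 -m pendant '[[1,[0,0,0.001],0],[1,[0,0,0.001],0]]' >/dev/null && python3 ok.py && python3 -m pendant '[[1,[0,0,0.001],0],[1,[0,0,0.001],0]]' >/dev/null && python3 ok.py
```

```text
[494.1  92.2 127.6] [0.9, -2.4, 1.8]
[494.1  92.2 126.6] [1.0, -1.7, 2.5]
[494.1  92.2 125.6] [-0.5, -1.1, 2.1]
[494.2  92.1 124.6] [0.5, -1.9, 2.5]
[494.1  92.2 123.6] [-0.1, -2.3, 3.1]
[494.2  92.1 122.8] [-0.5, -3.3, 3.7]
[494.3  92.  122.1] [0.1, -3.9, 7.8]
```

The drag has turned into a firm stop: 7.8 N and climbing. I'll take small steps up to about 11–12 N.

```bash
python3 -m pendant '[[1,[0,0,0.0003],0],[1,[0,0,0.0003],0]]' >/dev/null; python3 ok.py;python3 -m pendant '[[1,[0,0,0],0]]' >/dev/null; python3 ok.py
```

```text
[494.3  92.  122. ] [-2.0, -3.9, 10.3]
[494.3  92.  122. ] [-1.1, -4.4, 9.2]
```

```bash
python3 -m pendant '[[1,[0,0,0.0004],0],[1,[0,0,0.0004],0]]' >/dev/null; python3 ok.py;python3 -m pendant '[[1,[0,0,0],0],[1,[0,0,0],0]]' >/dev/null; python3 ok.py
```

```text
[494.3  92.  121.8] [-2.7, -3.8, 12.9]
[494.3  91.9 121.8] [-2.1, -5.1, 12.8]
```

About 12.5 N at the stop, which is in the good range. I'll hold for about a second, then lift away.

```bash
python3 -m pendant '[[1,[0,0,0],0],[1,[0,0,0],0],[1,[0,0,0],0],[1,[0,0,0],0],[1,[0,0,0],0]]' >/dev/null; python3 ok.py; python3 -m pendant '[[1,[0,0,0],0],[1,[0,0,0],0],[1,[0,0,0],0],[1,[0,0,0],0],[1,[0,0,0],0],[1,[0,0,0],0]]' >/dev/null; python3 ok.py
python3 -m pendant '[[1,[0,0,-0.003],0],[1,[0,0,-0.012],0],[1,[0,0,-0.04],0],[1,[-0.02,0,-0.075],0],[1,[-0.04,0,-0.11],0],[1,[-0.04,0,-0.11],0],[1,[-0.04,0,-0.11],0],[1,[-0.04,0,-0.11],0]]'
python3 - <<'E'
from h import *
for n in("side","scene"): snap(n,n[:2]+"8")
a=cv2.resize(cv2.imread('pics/si8.png'),(400,300));b=cv2.resize(cv2.imread('pics/sc8.png'),(400,300))
cv2.imwrite('pics/m8.png',np.hstack([a,b]))
E
```

```text
[494.3  92.  121.8] [-2.1, -3.6, 12.7]
[494.3  92.  121.8] [-1.8, -4.3, 12.0]
time: 19.4
tool_pos: [500.4, 53.2, 231.0]
orientation: [-2.028, -2.399, -0.0]
ft_force: [0.3, 0.3, 0.0]
opening: 0.003
grip_force: 0.0
```

View pics/m8.png

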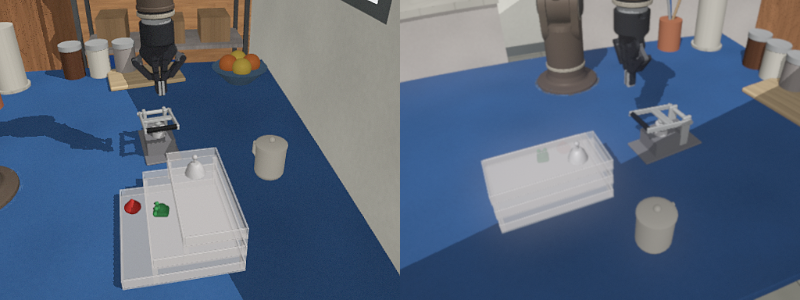

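The clamp stays closed on the capsule, at about (158,128) in the side half. The gripper is clear, and the bell, frog, top and mug are where they were.

```bash
python3 -c "
from workcell import bot
print(bot.finish_job())"
```

```text
the job is handed in; nothing more can be done
None
```

The capsule stands in the cradle, pressed to the firm stop and held there at about 12–13 N for just over a second; the clamp is left closed on it, nothing else was moved, and the job was handed in with the robot's clock at about 19.5 s.

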